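# Raise the hold-down arm off the round tub

### The arm

A 6-joint arm with a two-finger parallel gripper is mounted at the origin on the work surface. World frame = base frame: x ahead of the robot, y to its left, z up, the work surface at z = 0. Lengths are in m, angles in degrees, forces in N, time in s.
With the tool pointing down it reaches from about 0.25 to 0.725 m from the base axis. Payload 9.7 kg.
Tool frame: the origin (TCP) lies midway between the tips of the shut fingers; the grasp point (between the pads) lies 19 mm behind it (bot.pinch_z is the distance from the TCP to the grasp point, in m); z points along the fingers, y is the direction in which the jaws open and shut (so a half turn about z gives the same grasp; the last joint's range is limited). The gripper opens to 85 mm and grips with 20 to 120 N. Pads are 22 mm wide; open, the fingers measure 114 mm over their backs; the gripper's body (76 mm by 85 mm) begins 54 mm behind the grasp point. The pads swing forward as they close: fully open they stand 13 mm farther back than shut.
Start: joints at [70.818, 4.979, 10.078, 95.1, 0, 90], TCP at [0.181, 0.519, 0.231] pointing down, gripper open.
Joint ranges: [-179.16, 179.16], [-48.56, 103.87], [-65.8, 70.77], [-126.05, 130.52], [-82.76, 87.17], [-180, 180]. Speed limits (degrees/s): [127.2, 127.2, 147.25, 180, 180, 180].

### API

Orientations are given as [roll, pitch, yaw] about the fixed x, y, z axes, in that order (R = Rz(yaw) Ry(pitch) Rx(roll)).
In Python, from workcell import bot, imaging gives the robot as it stands.
- The arm moves only by the tool servo_tool, never from a script. Its argument "moves" is a list that holds one entry, the list of rows, each a list of 7 numbers: the turn, a rotation vector about the tool's x, y, z in rad, then the shift along the tool's x, y, z in cm, then the finger opening in cm, from 0 to 8.54. A call has 1 to 12 rows; each row shifts and turns the pose as measured when the row begins, along the tool's axes as they then stand; what a row does not reach is not made up. A row lasts 1/12 s, in which the tool goes at most 41.7 mm and 7.16 degrees, less where a joint would pass 70% of its speed; a pose out of reach is approached as far as the arm can. A call is refused whole if a number of a shift passes 4.17 or a number of a turn 0.125, either way. A call with a gripper value outside its range is refused whole. The fingers move at their own pace and stop on an object; "force" is the grip in N (left out, the last holds). Time passes only in rows, so rows that do not move let the fingers close. It gives the time, the measured TCP pose, the force and the opening at its end, in the units of the state.
- bot.get_obs(): the state, without advancing time (a new reading comes with each control period).
- imaging.camera(name): name is "scene" or "side" or "wrist"; returns the picture (420x560x3 uint8, blue, green, red); there is no depth.
- imaging.calibration(name): a dict with "fx", "fy", "cx", "cy" (pixels), "camera_from_world" (4x4, takes a point from world to camera coordinates). Camera axes: x right, y down, z forward; pixel columns grow to the right and rows downward; lengths in m; the calibration is good to about 2 mm. A picture is of the moment at which its call begins: read the wrist's pose just before it. calibration takes no time and is no camera call; for the wrist camera it gives the pose at the moment of the call.
- bot.job_done(): hands the job in, once; it reports no verdict.
The state is a dict: "time": time; "q": joint angles; "qd": joint speeds; "joint_efforts": joint torques, N m; "ee_pos": TCP position; "tcp_rot": TCP orientation; "wrist_force": force on the tool from outside, world axes, zero at the start; "torque": the same for the moment, N m; "opening": finger opening in m.
Only numpy, scipy, OpenCV 4.12 (cv2) and the standard library are available. Lean on these libraries where they do the work, as an engineer would, in place of code of your own. Each camera call takes 0.05 s, during which the arm holds its last target.

### The job

Two tubs are clamped under counterweighted hold-down arms. With the fingertips, push the arm over the round tub up until it tips past its balance point and stays raised on its own, then move clear; push only, do not grip it. Leave the arm over the square box down, and do not shift the tubs or anything else on the table.

Things in the scene. Friction and masses are not known exactly. Their poses are not given: they have to be found in the camera images.
- round_bar (a joint): Angle of the round tub's arm, rad: 0 = down (level, on its stop, pad just over the lid); grows as the crossbar rises and swings over away from the robot; 1.4 = raised on the back stop. 1 to 2.5 N up at the crossbar lifts it, less the higher it is; past a balance point between 0.65 and 1.0 it falls on to the back stop and stays; released below that it drops back.
- round_crossbar (a point): Centre of the crossbar at the free end of the round tub's arm: level steel bar, 16 mm round, 126 mm long, parallel to the axle and 250 mm from it, in line with the straight 16 mm round arm tube. Arm down: 115 mm above the table, some 60 mm clear of the round tub on the robot's side, free below and in front. A 60 mm pad hangs 27 mm below the tube 120 mm from the axle.
- round_hinge (a point): Middle of the round tub's press's hinge axle, 115 mm above the table, between two upright cheeks (130 mm high, 50 mm long, outer faces 72 mm apart) at the far end of a fixed base plate (290 x 170 x 8 mm). The arm runs from here towards the robot's side. A dark counterweight drum rides behind and above. The press is turned up to 0.35 rad: its heading is the line crossbar to hinge.
- square_bar (a joint): Angle of the square box's arm, rad: 0 = down (level, on its stop, pad just over the lid); grows as the crossbar rises and swings over away from the robot; 1.4 = raised on the back stop. 1 to 2.5 N up at the crossbar lifts it, less the higher it is; past a balance point between 0.65 and 1.0 it falls on to the back stop and stays; released below that it drops back.
- square_crossbar (a point): Centre of the crossbar at the free end of the square box's arm: level steel bar, 16 mm round, 126 mm long, parallel to the axle and 250 mm from it, in line with the straight 16 mm round arm tube. Arm down: 115 mm above the table, some 60 mm clear of the square box on the robot's side, free below and in front. A 60 mm pad hangs 27 mm below the tube 120 mm from the axle.
- square_hinge (a point): Middle of the square box's press's hinge axle, 115 mm above the table, between two upright cheeks (130 mm high, 50 mm long, outer faces 72 mm apart) at the far end of a fixed base plate (290 x 170 x 8 mm). The arm runs from here towards the robot's side. A dark counterweight drum rides behind and above. The press is turned up to 0.35 rad: its heading is the line crossbar to hinge.
- round_tub: White lidded round tub to be freed, 142 mm across, 73 mm high, 0.6 kg, loose on the press plate under the arm; origin at the centre of its underside, z up.
- square_box: White lidded square box, 134 x 134 mm, 73 mm high, loose on the other press's plate; origin at the centre of its underside, z up.
- tea_bottle: Loose amber bottle, 64 mm wide, 190 mm high, standing between the two presses; leave it alone. Origin at the centre of its underside.
- jar: Loose small jar, 60 mm wide, 75 mm high, between the two presses; leave it alone. Origin at the centre of its underside.
- cup: Loose white cup, 70 mm wide, 80 mm high, between the presses on the robot's side; leave it alone. Origin at the centre of its underside.
- spatula: Loose spatula 200 mm long lying in front; leave it alone. Origin on its underside, near its middle.
- scoop_spoon: Loose spoon 170 mm long lying in front; leave it alone. Origin on its underside, near its middle.
- water_bottle: Loose large clear bottle, 96 mm wide, 280 mm high, left of the presses; leave it alone. Origin at the centre of its underside.
- mixing_bowl: Loose cream bowl, 160 mm wide, 75 mm high, on the right; leave it alone. Origin at the centre of its underside.

How it is judged:
By the outcome, as a careful person would: the job done as asked, in the order asked, and still so for the second after the job is handed in, with the robot touching nothing.
It also fails if it takes over 40 s, if anything falls off the work surface, if the arm or the gripper's body presses on something with over 40 N, if the wrist force passes 120 N, or if a joint passes its speed limit or range.

## Working session

There is one attempt and no reset: what is moved stays moved. The work goes in short steps, Python scripts to look and compute and a tool call to move; the robot and the scene stay as the last step left them, time stands still between calls to the robot, and variables do not carry over. Pictures are saved under pics/ and viewed, and the job is handed in when it is done.

Besides the shell and the picture viewer there is one more tool, called after "Request:" as a command line: name --argument value ..., lists and objects as JSON in quotes. servo_tool: Moves the arm, as the interface text tells. Its arguments: {"type":"object","properties":{"moves":{"type":"array","items":{"type":"array","items":{"type":"array","items":{"type":"number"}}}},"force":{"type":"number"}},"required":["moves"]}

```bash
mkdir -p pics
python3 - <<'E'
from workcell import bot, imaging
import cv2
for n in ("scene","side"):
    cv2.imwrite(f"pics/{n}0.png",cv2.resize(imaging.camera(n),(800,600),interpolation=cv2.INTER_CUBIC))
    c=imaging.calibration(n);print(n,c)
print(bot.get_obs())
E
```

```text
scene {'fx': 494.8275291279085, 'fy': 494.8275291279085, 'cx': 292.2020239277102, 'cy': 211.7883278602276, 'camera_from_world': array([[-0.05828266,  0.99829117,  0.00422816,  0.05859502],
       [ 0.62320077,  0.03969205, -0.781054  , -0.27479132],
       [-0.77988713, -0.04288691, -0.62444918,  1.79437071],
       [ 0.        ,  0.        ,  0.        ,  1.        ]])}
side {'fx': 538.4623801547657, 'fy': 538.4623801547657, 'cx': 281.9759673471739, 'cy': 201.48738413170523, 'camera_from_world': array([[-0.89113132, -0.45344581,  0.01648834,  0.47370297],
       [-0.34228726,  0.64793477, -0.6804557 ,  0.25180276],
       [ 0.29786642, -0.61201914, -0.73260369,  1.63916483],
       [ 0.        ,  0.        ,  0.        ,  1.        ]])}
{'time': 0.1, 'q': array([ 7.08169899e+01,  5.00606745e+00,  1.00376486e+01,  9.51010760e+01,
       -2.02832125e-03,  8.99981375e+01]), 'qd': array([ 0.03905257, -0.18050456,  0.13000224,  0.05708053,  0.06550396,
        0.00984582]), 'joint_efforts': array([-6.51943174e-05, -5.21557045e+01,  4.65655410e+01,  1.60278630e-02,
        2.61595417e-06, -2.92648082e-06]), 'ee_pos': array([0.18065737, 0.51924234, 0.23065998]), 'tcp_rot': array([-1.79930505e+02,  2.02606073e-03,  1.60818855e+02]), 'wrist_force': array([-0.13879434,  0.01779789,  0.33119636]), 'torque': array([ 0.03460103, -0.02171966, -0.04710262]), 'opening': 0.08577775809885392}
```

View pics/scene0.png

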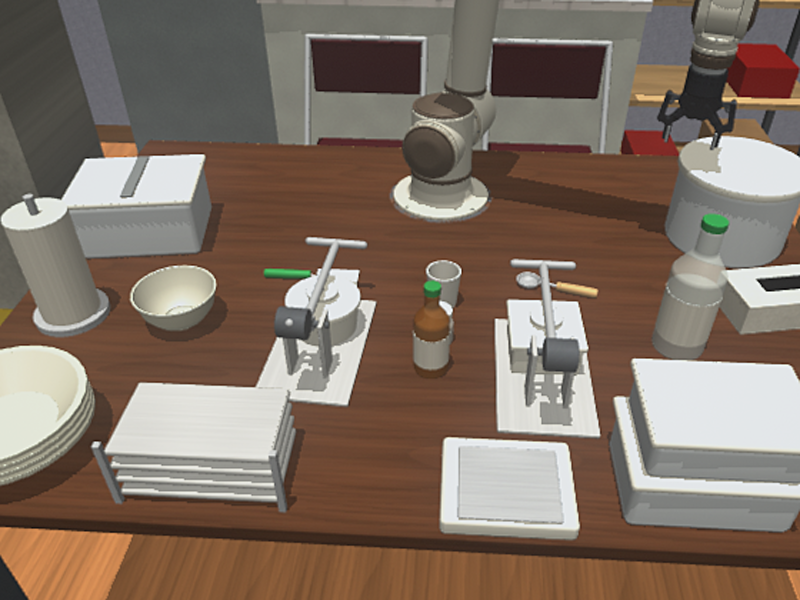

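View pics/side0.png

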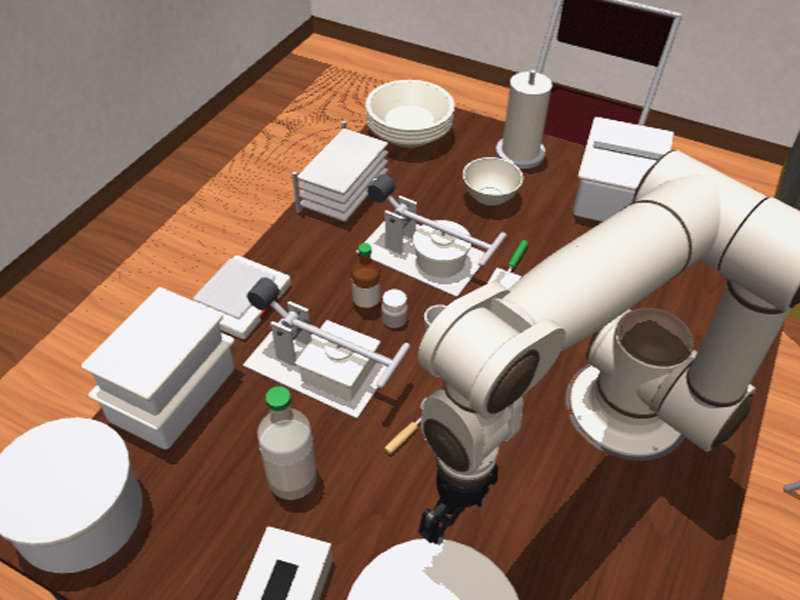

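The scene view looks back at the robot. The round press is at left with its crossbar around (337,242) and hinge around (308,335). The square press is at right with its crossbar at (543,264). In the side view the round crossbar is around (493,248).

Run:
```python
from workcell import bot, imaging
import cv2
a=imaging.camera("scene")[150:290,170:310]; b=imaging.camera("side")[105:245,240:380]
import numpy as np
cv2.imwrite("pics/crop1.png",np.hstack([cv2.resize(v,(400*1,400),interpolation=cv2.INTER_CUBIC) for v in (a,b)]))
cv2.imwrite("pics/crop1a.png",cv2.resize(a,(560,560),interpolation=cv2.INTER_CUBIC))
cv2.imwrite("pics/crop1b.png",cv2.resize(b,(560,560),interpolation=cv2.INTER_CUBIC))
```

```text
(no output)
```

View pics/crop1a.png

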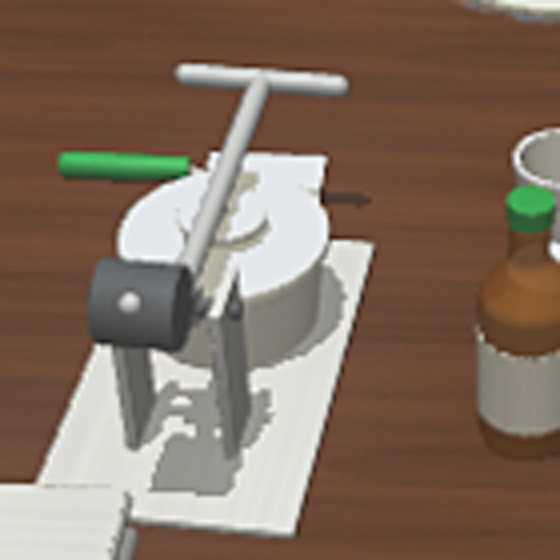

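View pics/crop1b.png

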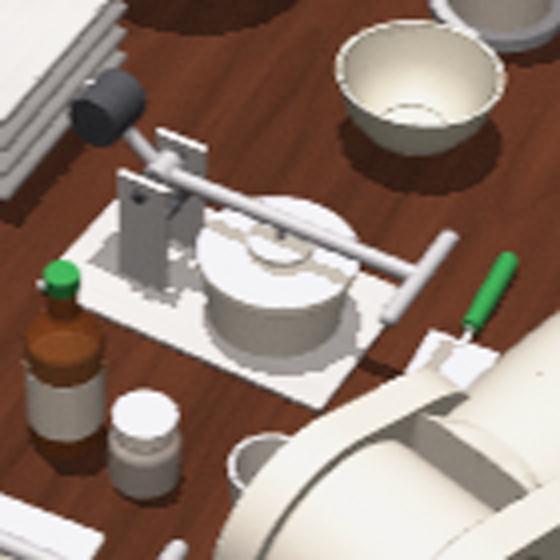

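```bash
cat > h.py <<'E'
import numpy as np
from workcell import bot, imaging
def plane(n,u,v,z):
    c=imaging.calibration(n);T=np.array(c["camera_from_world"]);R=T[:3,:3];t=T[:3,3]
    o=-R.T@t; d=R.T@np.array([(u-c["cx"])/c["fx"],(v-c["cy"])/c["fy"],1])
    return o+d*(z-o[2])/d[2]
E
python3 - <<'E'
from h import *
np.set_printoptions(precision=4,suppress=True)
s=lambda x,y,z=.115:plane("scene",170+x/4,150+y/4,z)
d=lambda x,y,z=.115:plane("side",240+x/4,105+y/4,z)
print("cross scene",s(181,73),s(343,85),s(262,79))
print("cross side",d(452,237),d(390,315),d(421,276))
print("plate corner scene",s(370,243,.008),s(295,533,.008), "side",d(320,408,.008))
print("cheek tops side",d(120,175,.13),d(165,190,.13),d(160,130,.13),d(205,150,.13),"hinge",d(167,168))
print("spatula",s(268,165,.005),s(325,160,.005),s(65,165,.01),"side",d(425,335,.005),d(510,258,.01))
print("cup",s(555,140,.08),"bottle",s(530,205,.19), "tub top",s(222,225,.073),d(278,235,.073))
E
```

```text
cross scene [ 0.4008 -0.2571  0.115 ] [ 0.4086 -0.1394  0.115 ] [ 0.4047 -0.198   0.115 ]
cross side [ 0.393  -0.2554  0.115 ] [ 0.4032 -0.1445  0.115 ] [ 0.3982 -0.1989  0.115 ]
plate corner scene [ 0.4537 -0.1189  0.008 ] [ 0.7415 -0.1348  0.008 ] side [ 0.4452 -0.116   0.008 ]
cheek tops side [ 0.6707 -0.1778  0.13  ] [ 0.6278 -0.1789  0.13  ] [ 0.6674 -0.2469  0.13  ] [ 0.6206 -0.2415  0.13  ] hinge [ 0.6466 -0.2202  0.115 ]
spatula [ 0.3592 -0.2076  0.005 ] [ 0.3499 -0.1647  0.005 ] [ 0.3758 -0.3608  0.01  ] side [ 0.3998 -0.2416  0.005 ] [ 0.3671 -0.3643  0.01  ]
cup [0.4172 0.0128 0.08  ] bottle [0.6387 0.0023 0.19  ] tub top [ 0.5216 -0.211   0.073 ] [ 0.5417 -0.23    0.073 ]
```

Run:
```python
from h import *
print([a for a in dir(bot) if a[0]!='_'], bot.pinch_z, bot.get_obs()["time"])
from scipy.spatial.transform import Rotation as R
print(R.from_euler('xyz',bot.get_obs()["tcp_rot"],degrees=True).as_matrix().round(2))
```

```text
['PlanningError', 'get_obs', 'job_done', 'pinch_z'] 0.0187 0.2
[[-0.94  0.33 -0.  ]
 [ 0.33  0.94 -0.  ]
 [-0.   -0.   -1.  ]]
```

```bash
cat >> h.py <<'E'
from scipy.spatial.transform import Rotation as R, Slerp
def ori(a,b):
    a,b=np.radians([a,b]);z=np.array([np.cos(b)*np.cos(a),np.cos(b)*np.sin(a),-np.sin(b)]);y=np.array([-np.sin(a),np.cos(a),0])
    return R.from_matrix(np.c_[np.cross(y,z),y,z])
def rows(wps,op,start=None):
    """wps: list of (pos,ori,n)"""
    o=bot.get_obs();p=np.array(o["ee_pos"]);r=R.from_euler('xyz',o["tcp_rot"],degrees=True)
    out=[]
    for q,s,n in wps:
        q=np.array(q);rv=(r.inv()*s).as_rotvec()/n;d=(q-p)/n
        for i in range(n):
            sh=r.inv().apply(d)*100
            out.append([*rv.round(3),*sh.round(2),op]); p=p+d; r=r*R.from_rotvec(rv)
    print(len(out),np.abs(np.array(out)[:,:6]).max(0))
    for w in out: print(str([float(v) for v in w])+",")
def st():
    o=bot.get_obs();print(o["time"],o["ee_pos"].round(4),o["tcp_rot"].round(1),o["q"].round(1),o["wrist_force"].round(2),o["opening"])
E
python3 - <<'E'
from h import *
rows([([.30,.42,.32],ori(40,90),5),([.36,.10,.32],ori(0,80),10)],5)
E
```

```text
15 [0.006 0.017 0.207 2.91  3.25  1.78 ]
[-0.0, -0.0, -0.207, -2.91, -1.09, -1.78, 5.0],
[-0.0, -0.0, -0.207, -2.62, -1.67, -1.78, 5.0],
[-0.0, -0.0, -0.207, -2.22, -2.17, -1.78, 5.0],
[-0.0, -0.0, -0.207, -1.73, -2.58, -1.78, 5.0],
[-0.0, -0.0, -0.207, -1.17, -2.88, -1.78, 5.0],
[0.006, -0.017, 0.07, 1.6, -2.84, -0.0, 5.0],
[0.006, -0.017, 0.07, 1.4, -2.94, -0.01, 5.0],
[0.006, -0.017, 0.07, 1.19, -3.03, -0.01, 5.0],
[0.006, -0.017, 0.07, 0.97, -3.11, -0.01, 5.0],
[0.006, -0.017, 0.07, 0.76, -3.17, -0.01, 5.0],
[0.006, -0.017, 0.07, 0.53, -3.21, 0.0, 5.0],
[0.006, -0.017, 0.07, 0.31, -3.24, 0.02, 5.0],
[0.006, -0.017, 0.07, 0.08, -3.25, 0.03, 5.0],
[0.006, -0.017, 0.07, -0.14, -3.25, 0.05, 5.0],
[0.006, -0.017, 0.07, -0.37, -3.23, 0.08, 5.0],
```

Run:
```python
from h import *
rows([([.32,.42,.32],ori(-19.2,90),5),([.34,.22,.32],ori(-17,90),7)],5)
```

```text
12 [0.    0.    0.005 3.28  2.64  1.78 ]
[-0.0, 0.0, 0.0, -3.28, -0.96, -1.78, 5.0],
[-0.0, 0.0, 0.0, -3.28, -0.96, -1.78, 5.0],
[-0.0, 0.0, 0.0, -3.28, -0.96, -1.78, 5.0],
[-0.0, 0.0, 0.0, -3.28, -0.96, -1.78, 5.0],
[-0.0, 0.0, 0.0, -3.28, -0.96, -1.78, 5.0],
[-0.0, 0.0, -0.005, -1.21, -2.6, 0.0, 5.0],
[-0.0, 0.0, -0.005, -1.2, -2.61, 0.0, 5.0],
[-0.0, 0.0, -0.005, -1.18, -2.62, 0.0, 5.0],
[-0.0, 0.0, -0.005, -1.17, -2.62, 0.0, 5.0],
[-0.0, 0.0, -0.005, -1.15, -2.63, 0.0, 5.0],
[-0.0, 0.0, -0.005, -1.14, -2.64, 0.0, 5.0],
[-0.0, 0.0, -0.005, -1.12, -2.64, 0.0, 5.0],
```

Request:
servo_tool --moves '[[[0,0,0,-3.2,-1,-1.8,5],[0,0,0,-3.2,-1,-1.8,5],[0,0,0,-3.2,-1,-1.8,5],[0,0,0,-3.2,-1,-1.8,5],[0,0,0,-3.2,-1,-1.8,5],[0,0,0,-1.2,-2.6,0,5],[0,0,0,-1.2,-2.6,0,5],[0,0,0,-1.2,-2.6,0,5],[0,0,0,-1.2,-2.6,0,5],[0,0,0,-1.2,-2.6,0,5],[0,0,0,-1.2,-2.6,0,5],[0,0,0,-1.2,-2.6,0,5]]]'

```text
time: 1.2
ee_pos: [0.3411, 0.2115, 0.3204]
tcp_rot: [-179.5, -0.1, 161.3]
wrist_force: [1.3, -0.5, -0.4]
opening: 0.0499
```

Run:
```python
from h import *
st()
rows([([.34,-.06,.32],ori(-4.5,80),12)],5)
```

```text
1.2 [0.3411 0.2115 0.3204] [-1.795e+02 -1.000e-01  1.613e+02] [ 32.  -11.5   4.5 106.5  -0.3  50.7] [ 1.34 -0.51 -0.38] 0.04985125665349941
12 [0.003 0.015 0.021 0.72  2.25  0.04 ]
[-0.003, -0.015, -0.021, -0.72, -2.15, 0.02, 5.0],
[-0.003, -0.015, -0.021, -0.67, -2.16, 0.03, 5.0],
[-0.003, -0.015, -0.021, -0.63, -2.17, 0.03, 5.0],
[-0.003, -0.015, -0.021, -0.58, -2.19, 0.03, 5.0],
[-0.003, -0.015, -0.021, -0.54, -2.2, 0.04, 5.0],
[-0.003, -0.015, -0.021, -0.49, -2.21, 0.04, 5.0],
[-0.003, -0.015, -0.021, -0.44, -2.22, 0.04, 5.0],
[-0.003, -0.015, -0.021, -0.4, -2.23, 0.04, 5.0],
[-0.003, -0.015, -0.021, -0.35, -2.23, 0.04, 5.0],
[-0.003, -0.015, -0.021, -0.31, -2.24, 0.04, 5.0],
[-0.003, -0.015, -0.021, -0.26, -2.25, 0.04, 5.0],
[-0.003, -0.015, -0.021, -0.21, -2.25, 0.04, 5.0],
```

Request:
servo_tool --moves '[[[0,-0.015,-0.021,-0.7,-2.2,0,5],[0,-0.015,-0.021,-0.7,-2.2,0,5],[0,-0.015,-0.021,-0.6,-2.2,0,5],[0,-0.015,-0.021,-0.6,-2.2,0,5],[0,-0.015,-0.021,-0.5,-2.2,0,5],[0,-0.015,-0.021,-0.5,-2.2,0,5],[0,-0.015,-0.021,-0.4,-2.2,0,5],[0,-0.015,-0.021,-0.4,-2.2,0,5],[0,-0.015,-0.021,-0.4,-2.2,0,5],[0,-0.015,-0.021,-0.3,-2.2,0,5],[0,-0.015,-0.021,-0.3,-2.2,0,5],[0,-0.015,-0.021,-0.2,-2.2,0,5]]]'

```text
time: 2.2
ee_pos: [0.3379, -0.073, 0.3285]
tcp_rot: [-177.9, 10.5, 176.7]
wrist_force: [0.2, 0.2, 0.2]
opening: 0.05
```

Run:
```python
from h import *
st()
rows([([.32,-.19,.27],ori(-4.5,45),12)],5)
```

```text
2.2 [ 0.3379 -0.073   0.3285] [-177.9   10.5  176.7] [-11.7 -29.1  -7.6 100.7  -0.6  -8.3] [0.2  0.16 0.16] 0.05003863024685876
12 [0.002 0.05  0.002 0.38  0.98  0.5  ]
[-0.002, -0.05, 0.002, 0.18, -0.96, 0.5, 5.0],
[-0.002, -0.05, 0.002, 0.2, -0.97, 0.49, 5.0],
[-0.002, -0.05, 0.002, 0.22, -0.97, 0.47, 5.0],
[-0.002, -0.05, 0.002, 0.25, -0.97, 0.46, 5.0],
[-0.002, -0.05, 0.002, 0.27, -0.97, 0.45, 5.0],
[-0.002, -0.05, 0.002, 0.29, -0.97, 0.43, 5.0],
[-0.002, -0.05, 0.002, 0.3, -0.97, 0.41, 5.0],
[-0.002, -0.05, 0.002, 0.32, -0.98, 0.39, 5.0],
[-0.002, -0.05, 0.002, 0.34, -0.98, 0.38, 5.0],
[-0.002, -0.05, 0.002, 0.35, -0.98, 0.36, 5.0],
[-0.002, -0.05, 0.002, 0.37, -0.98, 0.34, 5.0],
[-0.002, -0.05, 0.002, 0.38, -0.98, 0.32, 5.0],
```

Request:
servo_tool --moves '[[[0,-0.05,0,0.3,-1,0.5,5],[0,-0.05,0,0.3,-1,0.5,5],[0,-0.05,0,0.3,-1,0.5,5],[0,-0.05,0,0.3,-1,0.5,5],[0,-0.05,0,0.3,-1,0.5,5],[0,-0.05,0,0.3,-1,0.4,5]]]'

```text
time: 2.7
ee_pos: [0.3259, -0.1387, 0.2976]
tcp_rot: [-177.3, 28.5, 177.6]
wrist_force: [-0.7, -0.7, 1.1]
opening: 0.0503
```

Run:
```python
from h import *
st()
rows([([.325,-.192,.22],ori(-4.5,45),8)],5)
```

```text
2.7 [ 0.3259 -0.1387  0.2976] [-177.3   28.5  177.6] [-32.1 -46.7 -24.6  85.7  11.2 -26.3] [-0.72 -0.71  1.06] 0.05026268260086835
8 [0.003 0.036 0.005 0.63  0.66  0.89 ]
[-0.003, -0.036, 0.005, 0.45, -0.62, 0.89, 5.0],
[-0.003, -0.036, 0.005, 0.48, -0.63, 0.87, 5.0],
[-0.003, -0.036, 0.005, 0.5, -0.63, 0.85, 5.0],
[-0.003, -0.036, 0.005, 0.53, -0.64, 0.83, 5.0],
[-0.003, -0.036, 0.005, 0.56, -0.64, 0.81, 5.0],
[-0.003, -0.036, 0.005, 0.58, -0.65, 0.79, 5.0],
[-0.003, -0.036, 0.005, 0.61, -0.65, 0.76, 5.0],
[-0.003, -0.036, 0.005, 0.63, -0.66, 0.74, 5.0],
```

```bash
cat > k.py <<'E'
import numpy as np
from scipy.optimize import least_squares
from scipy.spatial.transform import Rotation as R
D=[([70.818,4.979,10.078,95.1,0,90],[.181,.519,.231],[-180,0,160.8]),
([32.,-11.5,4.5,106.5,-.3,50.7],[.3411,.2115,.3204],[-179.5,-.1,161.3]),
([-11.7,-29.1,-7.6,100.7,-.6,-8.3],[.3379,-.073,.3285],[-177.9,10.5,176.7]),
([-32.1,-46.7,-24.6,85.7,11.2,-26.3],[.3259,-.1387,.2976],[-177.3,28.5,177.6])]
def fk(q,p):
    h,L2,L3,phi,d5,Lt,r0=p; q=np.radians(q)
    rh=np.array([np.cos(q[0]),np.sin(q[0]),0]);l=np.array([-np.sin(q[0]),np.cos(q[0]),0]);Z=np.array([0,0,1.])
    e=q[2]-q[1]; pd=q[3]-e
    f=np.cos(pd)*rh-np.sin(pd)*Z; n=np.cross(f,l)
    z=np.cos(q[4])*f+np.sin(q[4])*l; l2=np.cross(n,z)
    pos=(r0+L2*np.sin(q[1])+L3*np.cos(e+phi))*rh+(h+L2*np.cos(q[1])+L3*np.sin(e+phi))*Z+d5*f+Lt*z
    # roll: at q6=0 y=l2
    x=np.cross(l2,z); Rm=np.c_[x,l2,z]
    return pos,R.from_matrix(Rm)*R.from_euler('z',q[5])
def fit(extra=[]):
    DD=D+extra
    def res(p): 
        return np.concatenate([np.r_[(fk(q,p)[0]-x)] for q,x,_ in DD]+[.02*(np.array(p)-[.3,.4,.4,0,.1,.25,0])*[1,1,1,.3,1,1,5]*.1])
    s=least_squares(res,[.3,.4,.4,0,.1,.25,0]);return s
E
python3 - <<'E'
from k import *
s=fit();print(s.x.round(4))
for q,x,o in D:
    p,r=fk(q,s.x);print(((p-x)*1000).round(1),r.as_euler('xyz',degrees=True).round(1),o)
E
```

```text
[1.565e-01 4.167e-01 5.201e-01 7.610e-02 1.392e-01 2.868e-01 5.000e-04]
[-0.4  0.2  0.2] [-180.     0.   160.8] [-180, 0, 160.8]
[ 0.  -0.1 -0.5] [-1.794e+02 -1.000e-01  1.613e+02] [-179.5, -0.1, 161.3]
[-0.  -0.   0.6] [-177.8   10.6  176.7] [-177.9, 10.5, 176.7]
[ 0.  -0.  -0.2] [-177.3   28.4  177.5] [-177.3, 28.5, 177.6]
```

```bash
cat >> k.py <<'E'
P=fit().x
LO=np.array([-179.16,-48.56,-65.8,-126.05,-82.76,-180]);HI=np.array([179.16,103.87,70.77,130.52,87.17,180])
def ik(pos,rot,q0):
    f=lambda q:np.r_[(fk(q,P)[0]-pos)*10,(fk(q,P)[1].inv()*rot).as_rotvec()]
    s=least_squares(f,np.clip(q0,LO+1.1,HI-1.1),bounds=(LO+1,HI-1));return s.x,np.abs(s.fun).max()
BAR=np.array([.401,-.1985]);A=-4.8
H=np.array([np.cos(np.radians(A)),np.sin(np.radians(A))])
def tgt(th,b,back=0,down=0,a=A,dep=.022,off=.019):
    from h import ori
    o=ori(a,b);m=o.as_matrix()
    c=np.r_[BAR+H*.25*(1-np.cos(th)),.115+.25*np.sin(th)]
    return c+dep*m[:,2]+off*m[:,0]+np.r_[-back*H,-down],o
E
python3 - <<'E'
from k import *
q0=[-32.1,-40,-24.6,85.7,11.2,-26.3]
for a in (-4.8,-25):
  for b in (20,30,40,50,60,70):
    r=[]
    for th,bk,dn in ((0,.08,.008),(0,0,.005),(.3,0,0),(.6,0,0),(.9,0,0),(1.15,0,0)):
        q,e=ik(*tgt(th,b,bk,dn,a),q0); r.append((round(e,3),q.round(0).astype(int).tolist()))
    print(a,b);[print("   ",x) for x in r]
E
```

```text
-4.8 20
    (np.float64(0.212), [-74, -48, -65, 54, 67, -65])
    (np.float64(0.201), [-56, -48, -65, 32, 53, -38])
    (np.float64(0.234), [-56, -48, -58, 37, 56, -37])
    (np.float64(0.19), [-50, -48, -51, 39, 49, -29])
    (np.float64(0.092), [-41, -48, -48, 31, 37, -18])
    (np.float64(0.0), [-33, -46, -48, 20, 26, -10])
-4.8 30
    (np.float64(0.205), [-70, -48, -61, 58, 58, -62])
    (np.float64(0.169), [-53, -48, -62, 38, 46, -37])
    (np.float64(0.163), [-51, -48, -52, 47, 44, -35])
    (np.float64(0.102), [-44, -48, -46, 47, 37, -27])
    (np.float64(0.014), [-36, -48, -44, 39, 27, -17])
    (np.float64(0.0), [-32, -40, -38, 35, 23, -14])
-4.8 40
    (np.float64(0.178), [-64, -48, -56, 63, 46, -56])
    (np.float64(0.095), [-47, -48, -57, 46, 34, -34])
    (np.float64(0.076), [-44, -48, -48, 53, 31, -31])
    (np.float64(0.021), [-39, -48, -43, 52, 26, -24])
    (np.float64(0.0), [-34, -41, -35, 50, 22, -20])
    (np.float64(0.0), [-30, -33, -28, 48, 19, -17])
-4.8 50
    (np.float64(0.116), [-55, -48, -52, 66, 32, -47])
    (np.float64(0.013), [-40, -48, -54, 50, 22, -29
[... 2027 characters left out ...]
loat64(0.0), [-21, -36, -28, 58, -2, 3])
    (np.float64(0.0), [-19, -28, -19, 59, -4, 4])
-25 60
    (np.float64(0.129), [-35, -48, -48, 67, 6, -10])
    (np.float64(0.0), [-27, -44, -49, 55, 1, -2])
    (np.float64(0.0), [-26, -42, -39, 62, 1, -1])
    (np.float64(0.0), [-24, -35, -29, 67, 0, 1])
    (np.float64(0.0), [-22, -27, -17, 69, -2, 3])
    (np.float64(0.0), [-20, -19, -8, 71, -3, 5])
-25 70
    (np.float64(0.0), [-33, -46, -47, 70, 3, -8])
    (np.float64(0.0), [-27, -33, -40, 63, 1, -2])
    (np.float64(0.0), [-26, -31, -30, 71, 0, -1])
    (np.float64(0.0), [-24, -25, -19, 76, 0, 1])
    (np.float64(0.0), [-22, -17, -7, 80, -1, 3])
    (np.float64(0.0), [-20, -9, 3, 82, -2, 5])
```

```bash
cat > plan.py <<'E'
from h import *; from k import *
def chk(w,q0):
    for p,o,*_ in w:
        q,e=ik(np.array(p),o,q0);print("   ik",np.round(p,3),q.round(1),round(e,4));q0=q
E
python3 - <<'E'
from plan import *
q=bot.get_obs()["q"]
p1,o1=tgt(0,70,.05,.006,dep=.028)
w=[(np.r_[p1[:2]+[0.005,0.01],.22],o1,6),(np.r_[p1[:2],.16],o1,5)]
chk(w+[(p1,o1),tgt(0,63,.025,.006,dep=.028),tgt(0,56,.004,.003,dep=.028)],q);rows(w,5)
E
```

```text
ik [ 0.348 -0.184  0.22 ] [-35.  -35.4 -25.7  82.2   9.9 -28.7] 0.0
   ik [ 0.343 -0.194  0.16 ] [-37.1 -36.7 -33.1  76.5  10.5 -30.7] 0.0
   ik [ 0.343 -0.194  0.076] [-37.1 -37.6 -42.8  67.6  10.5 -30.7] 0.0
   ik [ 0.372 -0.196  0.075] [-37.4 -40.5 -46.4  60.8  14.2 -29.7] 0.0
   ik [ 0.397 -0.198  0.078] [-37.9 -43.7 -50.4  53.9  17.8 -28.4] 0.0
11 [0.005 0.025 0.006 0.49  0.71  1.37 ]
[-0.005, 0.025, 0.006, 0.27, -0.67, 1.36, 5.0],
[-0.005, 0.025, 0.006, 0.23, -0.68, 1.36, 5.0],
[-0.005, 0.025, 0.006, 0.19, -0.68, 1.36, 5.0],
[-0.005, 0.025, 0.006, 0.15, -0.69, 1.37, 5.0],
[-0.005, 0.025, 0.006, 0.11, -0.7, 1.36, 5.0],
[-0.005, 0.025, 0.006, 0.08, -0.71, 1.36, 5.0],
[0.0, 0.0, -0.0, 0.49, -0.21, 1.1, 5.0],
[0.0, 0.0, -0.0, 0.49, -0.21, 1.1, 5.0],
[0.0, 0.0, -0.0, 0.49, -0.21, 1.1, 5.0],
[0.0, 0.0, -0.0, 0.49, -0.21, 1.1, 5.0],
[0.0, 0.0, -0.0, 0.49, -0.21, 1.1, 5.0],
```

All reachable. Proceeding.

Request:
servo_tool --moves '[[[-0.005,0.025,0.006,0.2,-0.7,1.4,5],[-0.005,0.025,0.006,0.2,-0.7,1.4,5],[-0.005,0.025,0.006,0.2,-0.7,1.4,5],[-0.005,0.025,0.006,0.1,-0.7,1.4,5],[-0.005,0.025,0.006,0.1,-0.7,1.4,5],[-0.005,0.025,0.006,0.1,-0.7,1.4,5],[0,0,0,0.5,-0.2,1.1,5],[0,0,0,0.5,-0.2,1.1,5],[0,0,0,0.5,-0.2,1.1,5],[0,0,0,0.5,-0.2,1.1,5],[0,0,0,0.5,-0.2,1.1,5]]]'

```text
time: 3.62
ee_pos: [0.3442, -0.1984, 0.1484]
tcp_rot: [179.7, 19.2, 174.8]
wrist_force: [0.3, -0.1, 0.4]
opening: 0.0499
```

Run:
```python
from plan import *
import cv2
st()
a=imaging.camera("scene")[130:270,160:300]; b=imaging.camera("side")[105:245,240:380]
w=imaging.camera("wrist")
cv2.imwrite("pics/c2.png",np.hstack([cv2.resize(v,(400,400),interpolation=cv2.INTER_CUBIC) for v in (a,b)]))
cv2.imwrite("pics/w2.png",w)
p1,o1=tgt(0,70,.05,.006,dep=.028)
rows([(p1,o1,8)],5)
```

```text
3.6167 [ 0.3442 -0.1984  0.1484] [179.7  19.2 174.8] [-37.3 -35.2 -33.3  75.6  10.3 -30.7] [ 0.34 -0.07  0.36] 0.04986399361172905
8 [0.    0.002 0.001 0.32  0.05  0.85 ]
[0.0, -0.002, -0.001, 0.31, 0.05, 0.85, 5.0],
[0.0, -0.002, -0.001, 0.31, 0.05, 0.85, 5.0],
[0.0, -0.002, -0.001, 0.32, 0.05, 0.85, 5.0],
[0.0, -0.002, -0.001, 0.32, 0.05, 0.85, 5.0],
[0.0, -0.002, -0.001, 0.32, 0.05, 0.85, 5.0],
[0.0, -0.002, -0.001, 0.32, 0.05, 0.85, 5.0],
[0.0, -0.002, -0.001, 0.32, 0.05, 0.85, 5.0],
[0.0, -0.002, -0.001, 0.32, 0.05, 0.85, 5.0],
```

View pics/c2.png

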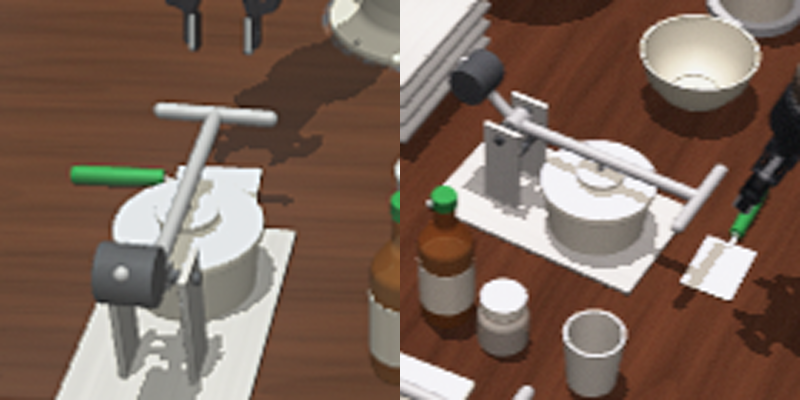

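View pics/w2.png

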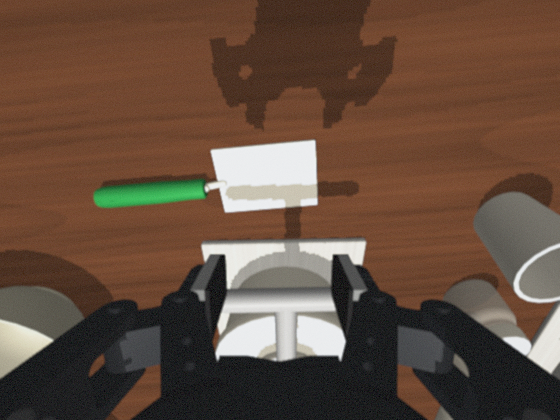

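Wrist view: the fingers straddle the tube (287,320), with the pads near x=210 and x=348. In the other views the gripper is in front of the crossbar, above the spatula. Next I go down.

Request:
servo_tool --moves '[[[0,0,0,0.3,0.1,0.9,5],[0,0,0,0.3,0.1,0.9,5],[0,0,0,0.3,0.1,0.9,5],[0,0,0,0.3,0,0.9,5],[0,0,0,0.3,0,0.8,5],[0,0,0,0.3,0,0.8,5],[0,0,0,0.3,0,0.8,5]]]'

```text
time: 4.35
ee_pos: [0.3459, -0.1947, 0.0827]
tcp_rot: [179.8, 19.3, 174.9]
wrist_force: [-0.3, -0.6, 0.5]
opening: 0.0503
```

Run:
```python
from plan import *
st()
rows([(*tgt(0,63,.025,.006,dep=.028),5),(*tgt(0,56,.006,.004,dep=.028),5)],5)
```

```text
4.35 [ 0.3459 -0.1947  0.0827] [179.8  19.3 174.9] [-36.6 -36.  -41.1  68.4  10.1 -30.1] [-0.34 -0.58  0.51] 0.05031680980746692
10 [0.    0.027 0.001 0.44  0.02  0.36 ]
[0.0, -0.027, -0.001, -0.44, 0.02, 0.31, 5.0],
[0.0, -0.027, -0.001, -0.43, 0.02, 0.32, 5.0],
[0.0, -0.027, -0.001, -0.42, 0.02, 0.33, 5.0],
[0.0, -0.027, -0.001, -0.42, 0.02, 0.34, 5.0],
[0.0, -0.027, -0.001, -0.41, 0.02, 0.36, 5.0],
[0.0, -0.024, 0.0, -0.43, 0.0, 0.18, 5.0],
[0.0, -0.024, 0.0, -0.42, 0.0, 0.19, 5.0],
[0.0, -0.024, 0.0, -0.42, 0.0, 0.2, 5.0],
[0.0, -0.024, 0.0, -0.41, 0.0, 0.21, 5.0],
[0.0, -0.024, 0.0, -0.41, 0.0, 0.22, 5.0],
```

Request:
servo_tool --moves '[[[0,-0.027,0,-0.4,0,0.3,5],[0,-0.027,0,-0.4,0,0.3,5],[0,-0.027,0,-0.4,0,0.3,5],[0,-0.027,0,-0.4,0,0.3,5],[0,-0.027,0,-0.4,0,0.4,5],[0,-0.024,0,-0.4,0,0.2,5],[0,-0.024,0,-0.4,0,0.2,5],[0,-0.024,0,-0.4,0,0.2,5],[0,-0.024,0,-0.4,0,0.2,5],[0,-0.024,0,-0.4,0,0.2,5]]]'

```text
time: 5.18
ee_pos: [0.3931, -0.198, 0.0688]
tcp_rot: [179.6, 34.4, 174.7]
wrist_force: [-1.0, -0.4, 0.6]
opening: 0.0502
```

Run:
```python
from plan import *
import cv2
st()
print(tgt(0,56,.006,.004,dep=.028)[0])
a=imaging.camera("scene")[130:270,160:300]; b=imaging.camera("side")[105:245,240:380]
cv2.imwrite("pics/c3.png",np.hstack([cv2.resize(v,(400,400),interpolation=cv2.INTER_CUBIC) for v in (a,b)]))
T=lambda th,b:tgt(th,b,dep=.028)
w=[(*T(.1,56),3),(*T(.3,55),5),(*T(.45,54),4)]
chk(w,bot.get_obs()["q"]);rows(w,5)
```

```text
5.1833 [ 0.3931 -0.198   0.0688] [179.6  34.4 174.7] [-38.5 -44.2 -51.7  53.   18.4 -28.5] [-0.99 -0.38  0.57] 0.05021766398764062
[ 0.39492706 -0.19799004  0.07716228]
   ik [ 0.402 -0.199  0.106] [-37.4 -43.  -47.   56.4  17.5 -27.9] 0.0
   ik [ 0.413 -0.199  0.155] [-36.7 -42.1 -41.6  59.8  17.7 -27.1] 0.0
   ik [ 0.427 -0.201  0.19 ] [-35.8 -40.5 -37.5  61.1  17.6 -25.9] 0.0
12 [0.001 0.004 0.002 0.97  0.01  0.86 ]
[0.001, 0.002, -0.002, -0.97, 0.01, -0.86, 5.0],
[0.001, 0.002, -0.002, -0.97, 0.01, -0.86, 5.0],
[0.001, 0.002, -0.002, -0.97, 0.0, -0.86, 5.0],
[0.0, -0.003, -0.0, -0.72, -0.0, -0.69, 5.0],
[0.0, -0.003, -0.0, -0.72, -0.0, -0.69, 5.0],
[0.0, -0.003, -0.0, -0.73, -0.0, -0.69, 5.0],
[0.0, -0.003, -0.0, -0.73, -0.0, -0.69, 5.0],
[0.0, -0.003, -0.0, -0.73, -0.0, -0.68, 5.0],
[-0.0, -0.004, 0.0, -0.79, -0.0, -0.51, 5.0],
[-0.0, -0.004, 0.0, -0.8, -0.0, -0.51, 5.0],
[-0.0, -0.004, 0.0, -0.8, -0.0, -0.5, 5.0],
[-0.0, -0.004, 0.0, -0.8, -0.0, -0.5, 5.0],
```

View pics/c3.png

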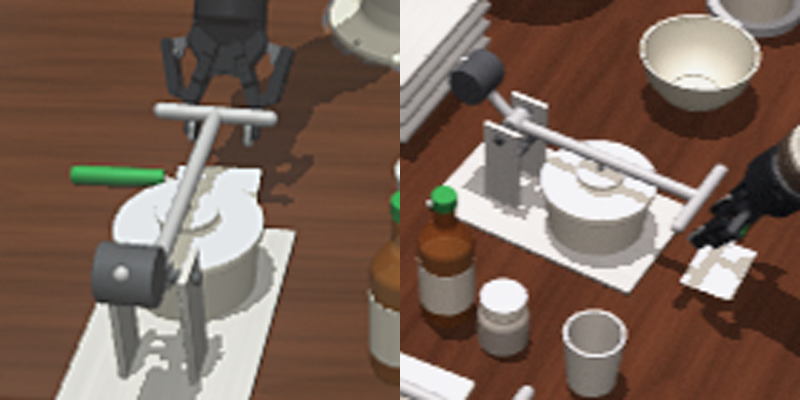

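The fingertips sit below and in front of the bar, one on each side of the tube (scene crop near (190,130) and (252,138)). Now I start the lift.

Request:
servo_tool --moves '[[[0,0,0,-0.9,0,-0.8,5],[0,0,0,-0.9,0,-0.8,5],[0,0,0,-0.9,0,-0.8,5],[0,0,0,-0.8,0,-0.7,5],[0,0,0,-0.8,0,-0.7,5],[0,0,0,-0.8,0,-0.7,5]]]'

```text
time: 5.78
ee_pos: [0.3989, -0.1979, 0.1276]
tcp_rot: [179.3, 32.1, 174.1]
wrist_force: [-18.8, 1.3, 0.8]
opening: 0.05
```

Run:
```python
from plan import *
import cv2
st()
a=imaging.camera("scene")[110:250,160:300]; b=imaging.camera("side")[105:245,240:380]
cv2.imwrite("pics/c4.png",np.hstack([cv2.resize(v,(400,400),interpolation=cv2.INTER_CUBIC) for v in (a,b)]))
T=lambda th,b:tgt(th,b,dep=.028)
w=[(*T(.3,55),4),(*T(.45,54),4),(*T(.6,54),4)]
rows(w,5)
```

```text
5.7833 [ 0.3989 -0.1979  0.1276] [179.3  32.1 174.1] [-36.9 -41.4 -43.   60.4  16.5 -27. ] [-18.77   1.3    0.77] 0.05004853099241812
12 [0.    0.011 0.004 0.86  0.01  0.51 ]
[0.0, -0.011, -0.004, -0.58, 0.01, -0.36, 5.0],
[0.0, -0.011, -0.004, -0.59, 0.0, -0.36, 5.0],
[0.0, -0.011, -0.004, -0.59, 0.0, -0.35, 5.0],
[0.0, -0.011, -0.004, -0.6, -0.0, -0.34, 5.0],
[0.0, -0.004, 0.0, -0.79, -0.0, -0.51, 5.0],
[0.0, -0.004, 0.0, -0.8, -0.0, -0.51, 5.0],
[0.0, -0.004, 0.0, -0.8, -0.0, -0.5, 5.0],
[0.0, -0.004, 0.0, -0.8, -0.0, -0.5, 5.0],
[-0.0, 0.0, -0.0, -0.86, 0.0, -0.38, 5.0],
[-0.0, 0.0, -0.0, -0.86, 0.0, -0.38, 5.0],
[-0.0, 0.0, -0.0, -0.86, 0.0, -0.38, 5.0],
[-0.0, 0.0, -0.0, -0.86, 0.0, -0.38, 5.0],
```

View pics/c4.png

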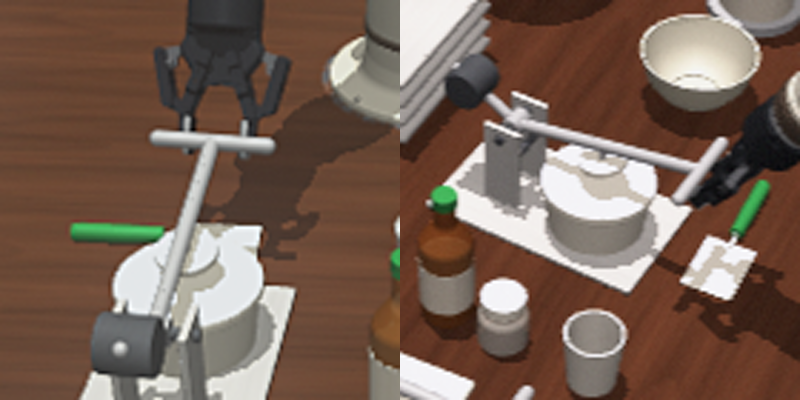

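Run:
```python
from plan import *
T=lambda th,b,bk:tgt(th,b,bk,dep=.028)
# bar height now: scene centre pixel
c=imaging.calibration("scene")
for n,u,v in(("scene",160+212/2.857,110+142/2.857),("side",240+302/2.857,105+171/2.857)):
    for z in (.12,.13,.14,.15,.16): print(n,z,plane(n,u,v,z).round(4))
w=[(*T(.3,51,.014),6),(*T(.45,49,.012),5)]
chk(w,bot.get_obs()["q"]);rows(w,5)
```

```text
scene 0.12 [ 0.3601 -0.2081  0.12  ]
scene 0.13 [ 0.3755 -0.2051  0.13  ]
scene 0.14 [ 0.391  -0.2021  0.14  ]
scene 0.15 [ 0.4065 -0.1991  0.15  ]
scene 0.16 [ 0.4219 -0.196   0.16  ]
side 0.12 [ 0.4123 -0.2357  0.12  ]
side 0.13 [ 0.4091 -0.2254  0.13  ]
side 0.14 [ 0.406 -0.215  0.14 ]
side 0.15 [ 0.4028 -0.2046  0.15  ]
side 0.16 [ 0.3996 -0.1943  0.16  ]
   ik [ 0.401 -0.199  0.155] [-39.7 -47.5 -45.7  58.2  21.1 -28.4] 0.0
   ik [ 0.418 -0.2    0.19 ] [-38.6 -46.4 -42.4  58.1  21.4 -26.8] 0.0
11 [0.    0.019 0.002 0.71  0.    0.35 ]
[0.0, -0.019, -0.002, -0.23, 0.0, -0.35, 5.0],
[0.0, -0.019, -0.002, -0.23, 0.0, -0.34, 5.0],
[0.0, -0.019, -0.002, -0.24, 0.0, -0.34, 5.0],
[0.0, -0.019, -0.002, -0.25, -0.0, -0.33, 5.0],
[0.0, -0.019, -0.002, -0.25, -0.0, -0.33, 5.0],
[0.0, -0.019, -0.002, -0.26, -0.0, -0.32, 5.0],
[0.0, -0.007, 0.0, -0.7, 0.0, -0.33, 5.0],
[0.0, -0.007, 0.0, -0.71, 0.0, -0.33, 5.0],
[0.0, -0.007, 0.0, -0.71, 0.0, -0.32, 5.0],
[0.0, -0.007, 0.0, -0.71, 0.0, -0.32, 5.0],
[0.0, -0.007, 0.0, -0.71, 0.0, -0.31, 5.0],
```

Run:
```python
from plan import *
T=lambda th,b,off=.016:tgt(th,b,dep=.032,off=off)
w=[(*T(.14,54,.017),4),(*T(.3,53),6),(*T(.45,51),5),(*T(.6,51),5)]
chk(w,bot.get_obs()["q"]);rows(w[:2],5)
```

```text
ik [ 0.408 -0.199  0.114] [-37.6 -44.  -47.4  55.2  18.6 -27.5] 0.0
   ik [ 0.419 -0.2    0.154] [-37.  -43.2 -43.2  57.5  18.7 -26.7] 0.0
   ik [ 0.433 -0.201  0.189] [-36.3 -42.5 -40.   57.9  19.2 -25.4] 0.0
   ik [ 0.452 -0.203  0.221] [-34.6 -39.3 -34.9  59.3  18.2 -24. ] 0.0
10 [0.    0.015 0.004 0.53  0.    0.45 ]
[0.0, -0.015, -0.004, 0.05, -0.0, 0.45, 5.0],
[0.0, -0.015, -0.004, 0.06, -0.0, 0.45, 5.0],
[0.0, -0.015, -0.004, 0.07, -0.0, 0.44, 5.0],
[0.0, -0.015, -0.004, 0.07, -0.0, 0.44, 5.0],
[-0.0, -0.003, -0.0, -0.53, -0.0, -0.44, 5.0],
[-0.0, -0.003, -0.0, -0.53, -0.0, -0.43, 5.0],
[-0.0, -0.003, -0.0, -0.53, -0.0, -0.43, 5.0],
[-0.0, -0.003, -0.0, -0.53, -0.0, -0.43, 5.0],
[-0.0, -0.003, -0.0, -0.53, -0.0, -0.43, 5.0],
[-0.0, -0.003, -0.0, -0.53, -0.0, -0.43, 5.0],
```

Request:
servo_tool --moves '[[[0,-0.018,0,0.1,0,0.4,5],[0,-0.018,0,0.1,0,0.4,5],[0,-0.018,0,0.1,0,0.4,5],[0,-0.015,0,0.1,0,0.4,5]]]'

```text
time: 6.22
ee_pos: [0.4007, -0.1983, 0.1138]
tcp_rot: [179.3, 35.3, 173.9]
wrist_force: [-20.5, 0.2, 0.4]
opening: 0.0503
```

Run:
```python
from plan import *
st()
T=lambda th,b,off=.016:tgt(th,b,dep=.032,off=off)
w=[(*T(.25,54),6),(*T(.35,52),4)]
rows(w,5)
```

```text
6.2167 [ 0.4007 -0.1983  0.1138] [179.3  35.3 173.9] [-37.9 -44.4 -47.3  56.4  18.3 -26.9] [-20.5    0.15   0.4 ] 0.050341794825147314
10 [0.    0.009 0.003 0.54  0.    0.36 ]
[-0.0, -0.002, -0.003, -0.46, 0.0, -0.24, 5.0],
[-0.0, -0.002, -0.003, -0.46, 0.0, -0.24, 5.0],
[-0.0, -0.002, -0.003, -0.46, 0.0, -0.24, 5.0],
[-0.0, -0.002, -0.003, -0.46, 0.0, -0.24, 5.0],
[-0.0, -0.002, -0.003, -0.46, -0.0, -0.24, 5.0],
[-0.0, -0.002, -0.003, -0.46, -0.0, -0.24, 5.0],
[-0.0, -0.009, 0.0, -0.53, -0.0, -0.36, 5.0],
[-0.0, -0.009, 0.0, -0.53, -0.0, -0.36, 5.0],
[-0.0, -0.009, 0.0, -0.53, -0.0, -0.35, 5.0],
[-0.0, -0.009, 0.0, -0.54, -0.0, -0.35, 5.0],
```

Request:
servo_tool --moves '[[[0,0,0,0.3,0,-0.3,5],[0,0,0,-0.4,0,-0.6,5],[0,0,0,-0.4,0,-0.6,5]]]'

```text
time: 6.47
ee_pos: [0.3946, -0.1975, 0.1287]
tcp_rot: [179.2, 35.0, 173.7]
wrist_force: [0.1, 0.0, -0.9]
opening: 0.0501
```

Run:
```python
from plan import *
import cv2
st()
a=imaging.camera("scene")[110:250,160:300]; b=imaging.camera("side")[105:245,240:380]
cv2.imwrite("pics/c5.png",np.hstack([cv2.resize(v,(400,400),interpolation=cv2.INTER_CUBIC) for v in (a,b)]))
```

```text
6.4667 [ 0.3946 -0.1975  0.1287] [179.2  35.  173.7] [-38.4 -44.8 -45.6  59.   18.5 -27.4] [ 0.15  0.05 -0.89] 0.05013617625443891
```

View pics/c5.png

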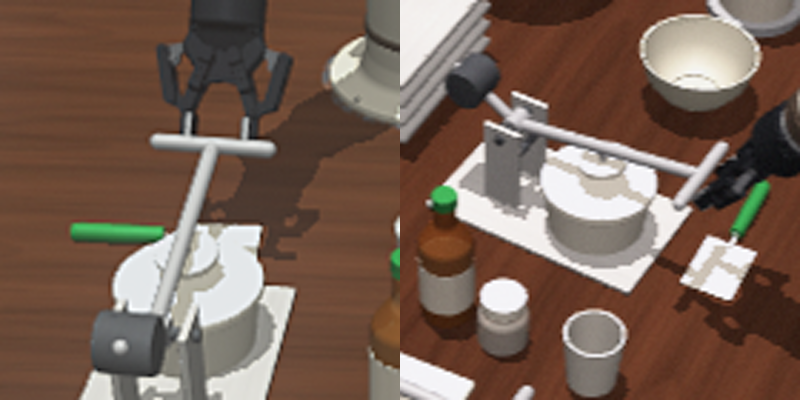

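Request:
servo_tool --moves '[[[0,0,0,-0.5,0,-0.6,5],[0,0,0,-0.5,0,-0.6,5],[0,0,0,-0.6,0,-0.6,5]]]'

```text
time: 6.82
ee_pos: [0.3984, -0.1982, 0.1564]
tcp_rot: [179.3, 35.1, 173.8]
wrist_force: [-0.7, 0.5, -1.9]
opening: 0.0497
```

Run:
```python
from plan import *
import cv2
st()
a=imaging.camera("scene")[110:250,160:300]; b=imaging.camera("side")[105:245,240:380]
cv2.imwrite("pics/c6.png",np.hstack([cv2.resize(v,(400,400),interpolation=cv2.INTER_CUBIC) for v in (a,b)]))
```

```text
6.8167 [ 0.3984 -0.1982  0.1564] [179.3  35.1 173.8] [-38.1 -44.  -42.3  61.3  18.3 -27.1] [-0.73  0.47 -1.92] 0.04965241798785587
```

View pics/c6.png

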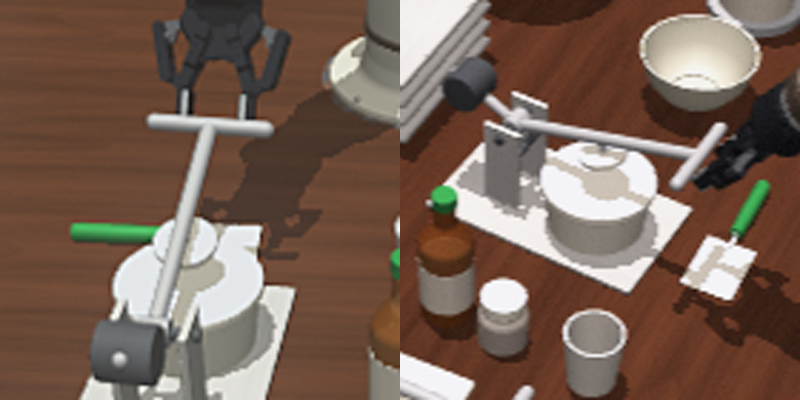

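```bash
cat >> plan.py <<'E'
def theta(v,ncrop0=110,u=None):
    c=imaging.calibration("scene");T=np.array(c["camera_from_world"]);vv=ncrop0+v/2.857
    ths=np.linspace(-.1,1.5,1601);pts=np.array([np.r_[BAR+H*.25*(1-np.cos(t)),.115+.25*np.sin(t)] for t in ths])
    pc=pts@T[:3,:3].T+T[:3,3];py=c["fy"]*pc[:,1]/pc[:,2]+c["cy"]
    return ths,py
def contact(th,p,rot):
    m=R.from_euler('xyz',rot,degrees=True).as_matrix()
    b=np.r_[BAR+H*.25*(1-np.cos(th)),.115+.25*np.sin(th)]
    return (m.T@(b-p)*1000).round(1)
E
python3 - <<'E'
from plan import *
o=bot.get_obs()
for lab,v,p,r in (("0",(150-110+79/4)*2.857,None,None),("c4",142,[.3989,-.1979,.1276],[179.3,32.1,174.1]),("c5",145,[.3946,-.1975,.1287],[179.2,35,173.7]),("c6",125,o["ee_pos"],o["tcp_rot"])):
    t,y=theta(v);i=np.argmin(abs(y-(110+v/2.857)));print(lab,t[i],p is not None and contact(t[i],np.array(p),r))
E
```

```text
0 -0.010000000000000009 False
c4 0.132 [-14.5  -0.2 -14.9]
c5 0.11699999999999999 [-15.6  -0.1  -8. ]
c6 0.222 [-13.2   0.7  -5.2]
```

Run:
```python
from plan import *
for b in (50,52,54,56):
    chk([(*tgt(0,b,.006,0,dep=.042,off=.0145),4),(*tgt(0.1,b,0,0,dep=.04,off=.0145),4)],bot.get_obs()["q"])
w=[(*tgt(.1,55,.008,0,dep=.025,off=.0145),4),(*tgt(0,54,.008,.003,dep=.042,off=.0145),5)]
rows(w,5)
```

```text
ik [ 0.411 -0.199  0.074] [-39.  -47.4 -55.2  47.5  21.2 -27.5] 0.0
   ik [ 0.417 -0.2    0.1  ] [-38.3 -46.7 -52.   49.7  20.8 -26.9] 0.0
   ik [ 0.409 -0.199  0.073] [-38.3 -45.7 -53.6  49.   19.9 -27.6] 0.0
   ik [ 0.415 -0.2    0.1  ] [-37.7 -44.9 -50.4  51.3  19.5 -27. ] 0.0
   ik [ 0.408 -0.199  0.072] [-37.6 -43.9 -52.   50.6  18.6 -27.6] 0.0
   ik [ 0.414 -0.2    0.099] [-37.  -43.2 -48.7  52.9  18.3 -27. ] 0.0
   ik [ 0.406 -0.199  0.072] [-37.  -42.2 -50.4  52.1  17.3 -27.5] 0.0
   ik [ 0.413 -0.199  0.099] [-36.4 -41.5 -47.1  54.5  17.  -27. ] 0.0
9 [0.001 0.003 0.005 0.73  0.01  0.92 ]
[-0.001, 0.001, -0.005, 0.73, -0.0, 0.92, 5.0],
[-0.001, 0.001, -0.005, 0.73, 0.0, 0.92, 5.0],
[-0.001, 0.001, -0.005, 0.73, 0.0, 0.92, 5.0],
[-0.001, 0.001, -0.005, 0.73, 0.01, 0.92, 5.0],
[-0.0, -0.003, 0.0, 0.33, -0.0, 0.79, 5.0],
[-0.0, -0.003, 0.0, 0.33, -0.0, 0.79, 5.0],
[-0.0, -0.003, 0.0, 0.33, -0.0, 0.79, 5.0],
[-0.0, -0.003, 0.0, 0.33, -0.0, 0.79, 5.0],
[-0.0, -0.003, 0.0, 0.34, -0.0, 0.78, 5.0],
```

The bar has slid to the very tips, only about 5 mm of overlap left. I'll lower it under control and reseat the fingers deeper.

Request:
servo_tool --moves '[[[0,0,-0.005,0.7,0,0.9,5],[0,0,-0.005,0.7,0,0.9,5],[0,0,-0.005,0.7,0,0.9,5],[0,0,-0.005,0.7,0,0.9,5],[0,0,0,0.5,0,0.7,5],[0,0,0,0.5,0,0.7,5]]]'

```text
time: 7.42
ee_pos: [0.3954, -0.1982, 0.0879]
tcp_rot: [-179.7, 35.0, 175.4]
wrist_force: [0.8, -1.2, 0.0]
opening: 0.05
```

Run:
```python
from plan import *
import cv2
st()
a=imaging.camera("scene")[110:250,160:300]; b=imaging.camera("side")[105:245,240:380]
cv2.imwrite("pics/c7.png",np.hstack([cv2.resize(v,(400,400),interpolation=cv2.INTER_CUBIC) for v in (a,b)]))
w=[(*tgt(0,52,.004,.003,dep=.042,off=.0145),6)]
rows(w,5)
```

```text
7.4167 [ 0.3954 -0.1982  0.0879] [-179.7   35.   175.4] [-38.3 -44.9 -50.2  54.4  18.3 -28.6] [ 0.77 -1.24  0.05] 0.04998898289500009
6 [0.    0.009 0.    0.06  0.    0.4  ]
[-0.0, -0.009, 0.0, -0.06, -0.0, 0.39, 5.0],
[-0.0, -0.009, 0.0, -0.06, -0.0, 0.39, 5.0],
[-0.0, -0.009, 0.0, -0.05, -0.0, 0.39, 5.0],
[-0.0, -0.009, 0.0, -0.05, -0.0, 0.39, 5.0],
[-0.0, -0.009, 0.0, -0.05, -0.0, 0.39, 5.0],
[-0.0, -0.009, 0.0, -0.04, -0.0, 0.4, 5.0],
```

View pics/c7.png

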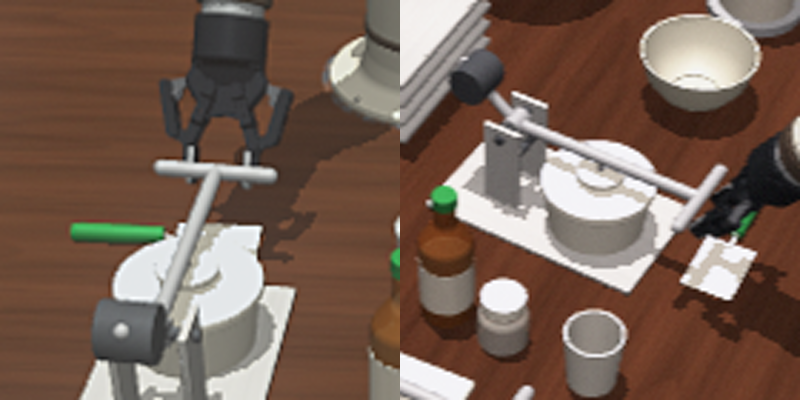

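The bar is down on its stop again (scene crop y≈171) with almost no contact force. Inserting deeper.

Request:
servo_tool --moves '[[[0,-0.01,0,0.1,0,0.4,5],[0,-0.01,0,0.1,0,0.4,5],[0,-0.01,0,0,0,0.4,5],[0,-0.01,0,0,0,0.4,5],[0,-0.01,0,0,0,0.4,5],[0,-0.01,0,0,0,0.2,5]]]'

```text
time: 8.02
ee_pos: [0.4093, -0.1997, 0.0701]
tcp_rot: [-179.6, 39.0, 175.5]
wrist_force: [-0.7, 0.8, -0.2]
opening: 0.0502
```

Run:
```python
from plan import *
st();o=bot.get_obs();print(contact(0,o["ee_pos"],o["tcp_rot"]))
w=[(*tgt(.02,52,0,0,dep=.042,off=.0145),2),(*tgt(.2,52,0,0,dep=.04,off=.0145),5),(*tgt(.35,51,0,0,dep=.038,off=.0145),4)]
chk(w,o["q"]);rows(w,5)
```

```text
8.0167 [ 0.4093 -0.1997  0.0701] [-179.6   39.   175.5] [-38.6 -46.4 -54.6  47.8  20.3 -27.7] [-0.74  0.84 -0.18] 0.050187225666956284
[-21.7   0.3 -40.1]
   ik [ 0.415 -0.2    0.078] [-37.7 -44.8 -52.7  48.8  19.5 -27. ] 0.0
   ik [ 0.419 -0.2    0.124] [-37.3 -44.4 -47.4  53.6  19.3 -26.7] 0.0
   ik [ 0.429 -0.201  0.162] [-36.7 -43.6 -43.4  55.7  19.4 -25.8] 0.0
11 [0.001 0.009 0.002 0.78  0.03  0.68 ]
[-0.001, 0.009, 0.002, -0.48, 0.02, -0.11, 5.0],
[-0.001, 0.009, 0.002, -0.48, 0.03, -0.12, 5.0],
[0.0, 0.0, 0.0, -0.63, -0.0, -0.68, 5.0],
[0.0, 0.0, 0.0, -0.63, -0.0, -0.68, 5.0],
[0.0, 0.0, 0.0, -0.63, -0.0, -0.68, 5.0],
[0.0, 0.0, 0.0, -0.63, -0.0, -0.68, 5.0],
[0.0, 0.0, 0.0, -0.63, -0.0, -0.68, 5.0],
[0.0, -0.004, 0.0, -0.77, -0.0, -0.6, 5.0],
[0.0, -0.004, 0.0, -0.77, -0.0, -0.59, 5.0],
[0.0, -0.004, 0.0, -0.78, -0.0, -0.59, 5.0],
[0.0, -0.004, 0.0, -0.78, -0.0, -0.59, 5.0],
```

Request:
servo_tool --moves '[[[0,0,0,-0.5,0,0,5],[0,0,0,-0.5,0,-0.5,5],[0,0,0,-0.6,0,-0.7,5],[0,0,0,-0.6,0,-0.7,5]]]'

```text
time: 8.35
ee_pos: [0.4127, -0.1988, 0.0948]
tcp_rot: [-179.9, 38.6, 175.3]
wrist_force: [-1.0, -0.1, -1.3]
opening: 0.0499
```

```bash
cat >> plan.py <<'E'
def look(name,y0=110):
    import cv2
    a=imaging.camera("scene")[y0:y0+140,160:300]; b=imaging.camera("side")[105:245,240:380]
    cv2.imwrite(f"pics/{name}.png",np.hstack([cv2.resize(v,(400,400),interpolation=cv2.INTER_CUBIC) for v in (a,b)]))
def th_of(v,y0=110):
    t,y=theta(v);i=np.argmin(abs(y-(y0+v/2.857)));o=bot.get_obs();print("theta",t[i],contact(t[i],o["ee_pos"],o["tcp_rot"]));return t[i]
E
python3 - <<'E'
from plan import *
st();look("c8")
E
```

```text
8.35 [ 0.4127 -0.1988  0.0948] [-179.9   38.6  175.3] [-38.  -45.8 -51.5  50.6  19.9 -27.1] [-0.96 -0.09 -1.31] 0.049903919294984486
```

View pics/c8.png

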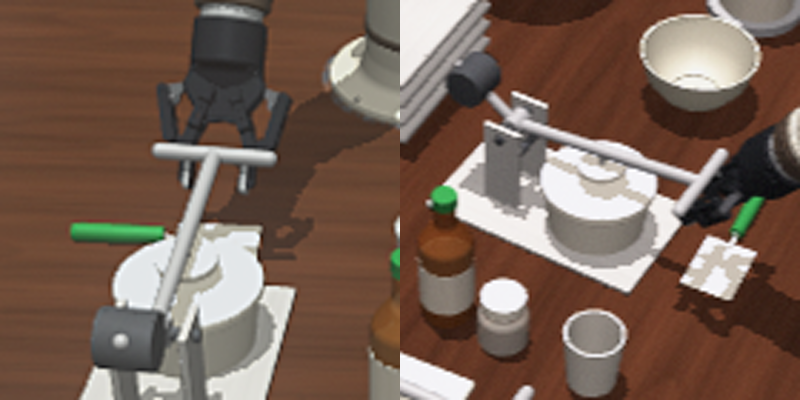

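Now the fingertips reach well past the bar on both sides of the tube, and the force is only about 1.5 N.

```bash
cat >> plan.py <<'E'
def arc(th0,th1,n,db=0,scale=1.0):
    """rows following arc relative to current pose; db = change of beta deg"""
    o=bot.get_obs();m=R.from_euler('xyz',o["tcp_rot"],degrees=True)
    bar=lambda t:np.r_[BAR+H*.25*(1-np.cos(t)),.115+.25*np.sin(t)]
    c=m.as_matrix().T@(bar(th0)-o["ee_pos"])   # bar in tool frame, kept
    b=90-o["tcp_rot"][1]
    w=[]
    for i in range(1,n+1):
        t=th0+(th1-th0)*i/n; oo=ori(A,b+db*i/n); w.append((bar(t)-oo.apply(c),oo,1))
    chk(w[-1:],o["q"]);rows(w,5)
E
python3 - <<'E'
from plan import *
t=th_of(154); arc(t,t+.3,8)
E
```

```text
theta 0.07100000000000001 [-13.3  -0.3 -35.4]
   ik [ 0.43  -0.201  0.17 ] [-36.5 -43.1 -42.2  56.6  19.2 -25.7] 0.0
8 [0.002 0.    0.002 0.8   0.01  0.68 ]
[-0.002, 0.0, 0.002, -0.65, 0.01, -0.68, 5.0],
[-0.0, -0.0, -0.0, -0.67, -0.0, -0.65, 5.0],
[-0.0, -0.0, -0.0, -0.7, 0.0, -0.62, 5.0],
[-0.0, -0.0, -0.0, -0.72, -0.0, -0.6, 5.0],
[-0.0, -0.0, -0.0, -0.74, -0.0, -0.57, 5.0],
[-0.0, -0.0, -0.0, -0.76, 0.0, -0.54, 5.0],
[-0.0, -0.0, -0.0, -0.78, -0.0, -0.51, 5.0],
[-0.0, -0.0, -0.0, -0.8, 0.0, -0.48, 5.0],
```

Request:
servo_tool --moves '[[[0,0,0,-0.6,0,-0.7,5],[0,0,0,-0.7,0,-0.6,5],[0,0,0,-0.7,0,-0.6,5],[0,0,0,-0.7,0,-0.6,5],[0,0,0,-0.7,0,-0.6,5],[0,0,0,-0.8,0,-0.5,5]]]'

```text
time: 8.95
ee_pos: [0.4236, -0.2, 0.1565]
tcp_rot: [-179.8, 38.7, 175.3]
wrist_force: [-3.9, 0.7, -0.5]
opening: 0.0501
```

Run:
```python
from plan import *
st();look("c9",90)
```

```text
8.95 [ 0.4236 -0.2     0.1565] [-179.8   38.7  175.3] [-36.8 -44.1 -44.   55.8  19.2 -26.1] [-3.91  0.68 -0.5 ] 0.0501207198437799
```

View pics/c9.png

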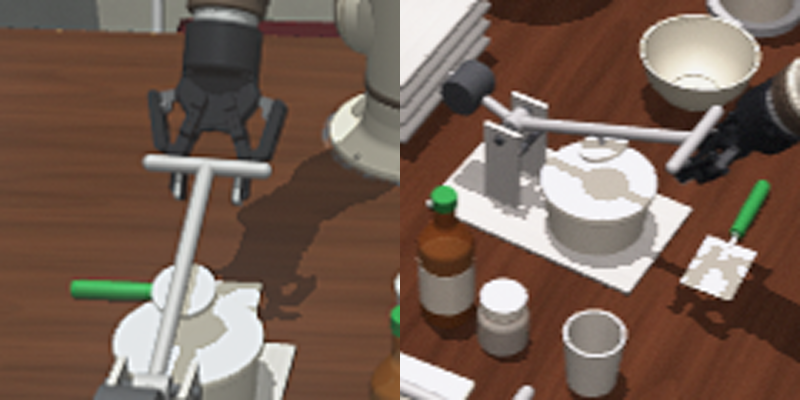

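Rising smoothly: the bar is at scene crop (207,166), still seated well back on the fingers, with about 4 N.

Run:
```python
from plan import *
t=th_of(166,90); arc(t,t+.36,10)
```

```text
theta 0.31300000000000006 [-12.3  -0.2 -33.7]
   ik [ 0.467 -0.204  0.237] [-33.3 -36.9 -31.9  59.6  17.4 -22.9] 0.0
10 [0.003 0.    0.003 0.87  0.01  0.48 ]
[-0.003, 0.0, 0.003, -0.76, 0.01, -0.48, 5.0],
[-0.0, -0.0, -0.0, -0.78, -0.0, -0.45, 5.0],
[0.0, -0.0, -0.0, -0.79, 0.0, -0.42, 5.0],
[-0.0, -0.0, -0.0, -0.81, -0.0, -0.39, 5.0],
[-0.0, -0.0, -0.0, -0.82, 0.0, -0.37, 5.0],
[-0.0, -0.0, -0.0, -0.84, -0.0, -0.34, 5.0],
[-0.0, -0.0, -0.0, -0.85, -0.0, -0.31, 5.0],
[-0.0, -0.0, -0.0, -0.86, 0.0, -0.27, 5.0],
[-0.0, -0.0, -0.0, -0.87, -0.0, -0.24, 5.0],
[-0.0, -0.0, -0.0, -0.87, -0.0, -0.21, 5.0],
```

Request:
servo_tool --moves '[[[0,0,0,-0.7,0,-0.5,5],[0,0,0,-0.8,0,-0.5,5],[0,0,0,-0.8,0,-0.4,5],[0,0,0,-0.8,0,-0.4,5],[0,0,0,-0.8,0,-0.4,5],[0,0,0,-0.8,0,-0.3,5],[0,0,0,-0.8,0,-0.3,5],[0,0,0,-0.9,0,-0.3,5]]]'

```text
time: 9.72
ee_pos: [0.4576, -0.2027, 0.2272]
tcp_rot: [-179.8, 38.8, 175.4]
wrist_force: [-0.7, -0.8, -1.0]
opening: 0.0501
```

Run:
```python
from plan import *
st();look("c10",60)
```

```text
9.7167 [ 0.4576 -0.2027  0.2272] [-179.8   38.8  175.4] [-33.8 -38.4 -33.7  59.5  17.5 -23.4] [-0.68 -0.85 -1.01] 0.050094197486904794
```

View pics/c10.png

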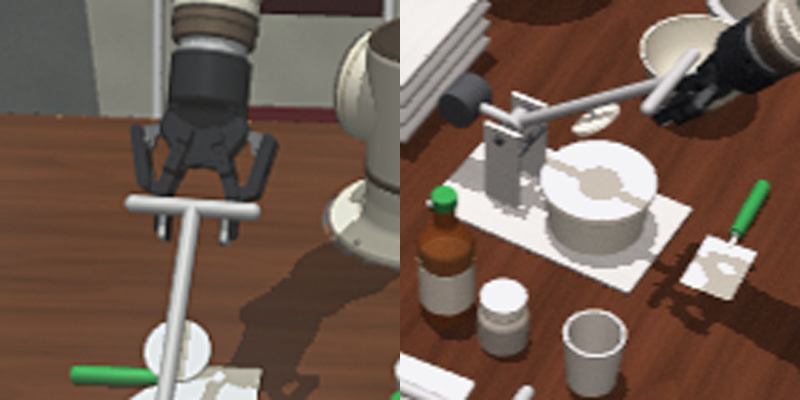

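The bar is at scene crop (192,207), with the tub still in place.

Run:
```python
from plan import *
t=th_of(207,60); arc(t,t+.48,12,db=6)
```

```text
theta 0.618 [-11.   -0.5 -31.4]
   ik [ 0.545 -0.21   0.305] [-26.8 -20.  -11.3  67.7  11.8 -18.8] 0.0
12 [0.003 0.009 0.003 0.97  0.01  0.26 ]
[-0.003, 0.009, 0.003, -0.94, 0.01, -0.26, 5.0],
[-0.0, 0.009, 0.0, -0.95, 0.0, -0.23, 5.0],
[-0.0, 0.009, -0.0, -0.95, 0.0, -0.2, 5.0],
[0.0, 0.009, 0.0, -0.96, 0.0, -0.17, 5.0],
[-0.0, 0.009, -0.0, -0.96, -0.0, -0.14, 5.0],
[-0.0, 0.009, 0.0, -0.97, -0.0, -0.11, 5.0],
[-0.0, 0.009, -0.0, -0.97, 0.0, -0.08, 5.0],
[-0.0, 0.009, -0.0, -0.97, -0.0, -0.04, 5.0],
[0.0, 0.009, 0.0, -0.97, 0.0, -0.01, 5.0],
[0.0, 0.009, 0.0, -0.97, -0.0, 0.02, 5.0],
[-0.0, 0.009, -0.0, -0.97, 0.0, 0.05, 5.0],
[0.0, 0.009, 0.0, -0.97, -0.0, 0.08, 5.0],
```

Request:
servo_tool --moves '[[[0,0.009,0,-0.9,0,-0.3,5],[0,0.009,0,-0.9,0,-0.2,5],[0,0.009,0,-0.9,0,-0.2,5],[0,0.009,0,-1,0,-0.2,5],[0,0.009,0,-1,0,-0.1,5],[0,0.009,0,-1,0,-0.1,5],[0,0.009,0,-1,0,-0.1,5],[0,0.009,0,-1,0,0,5],[0,0.009,0,-1,0,0,5],[0,0.009,0,-1,0,0,5]]]'

```text
time: 10.65
ee_pos: [0.5302, -0.2081, 0.2935]
tcp_rot: [-179.9, 33.2, 175.3]
wrist_force: [-0.1, 0.5, -0.2]
opening: 0.05
```

Run:
```python
from plan import *
st();look("c11",30)
```

```text
10.65 [ 0.5302 -0.2081  0.2935] [-179.9   33.2  175.3] [-27.4 -22.5 -14.6  66.8  12.1 -19.3] [-0.12  0.46 -0.23] 0.05003539240120385
```

View pics/c11.png

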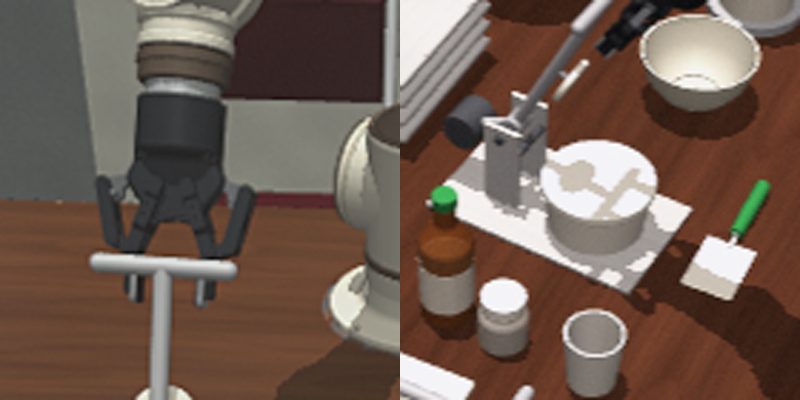

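The force has gone to zero, so the bar may already be going over on its own.

Run:
```python
from plan import *
t=th_of(266,30); look("c12",30); st(); arc(1.05,1.25,4)
```

```text
theta 1.2029999999999998 [-54.9  -1.4 -29.2]
10.85 [ 0.5296 -0.2079  0.2928] [-179.9   33.2  175.3] [-27.5 -22.6 -14.7  66.8  12.1 -19.3] [-0.18  0.19 -0.72] 0.05000019567883943
   ik [ 0.575 -0.212  0.313] [-25.4 -16.3  -7.8  67.   11.1 -17.4] 0.0
4 [1.00e-03 0.00e+00 1.00e-03 1.25e+00 0.00e+00 2.90e-01]
[-0.001, 0.0, 0.001, -1.25, 0.0, 0.1, 5.0],
[-0.0, 0.0, 0.0, -1.24, -0.0, 0.17, 5.0],
[-0.0, -0.0, -0.0, -1.23, 0.0, 0.23, 5.0],
[-0.0, -0.0, -0.0, -1.22, -0.0, 0.29, 5.0],
```

View pics/c12.png

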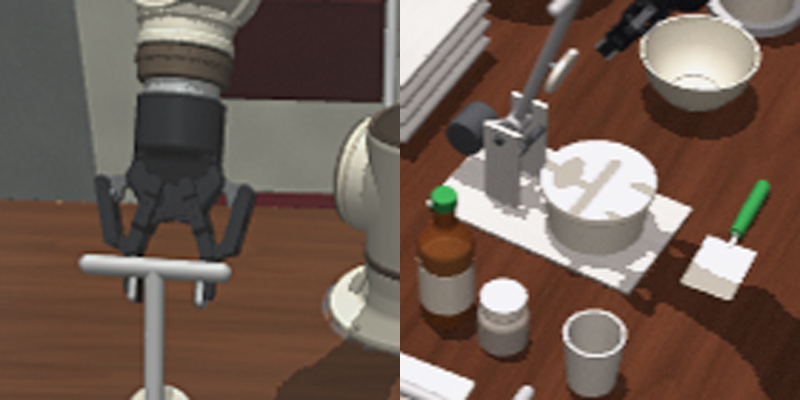

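The arm has tipped past balance and left the fingers. Backing away.

Run:
```python
from plan import *
p=bot.get_obs()["ee_pos"]
w=[(p+[-.12,.01,.0],ori(-4.8,65),8)]
chk(w,bot.get_obs()["q"]);rows(w,5)
```

```text
ik [ 0.41  -0.198  0.293] [-33.  -29.2 -15.5  81.4  11.5 -25.9] 0.0
8 [0.    0.018 0.    1.35  0.    0.82 ]
[-0.0, 0.018, 0.0, 1.26, -0.0, -0.82, 5.0],
[-0.0, 0.018, 0.0, 1.27, -0.0, -0.8, 5.0],
[-0.0, 0.018, 0.0, 1.29, -0.0, -0.78, 5.0],
[-0.0, 0.018, 0.0, 1.3, -0.0, -0.75, 5.0],
[-0.0, 0.018, 0.0, 1.32, -0.0, -0.73, 5.0],
[-0.0, 0.018, 0.0, 1.33, -0.0, -0.71, 5.0],
[-0.0, 0.018, 0.0, 1.34, -0.0, -0.68, 5.0],
[-0.0, 0.018, 0.0, 1.35, -0.0, -0.66, 5.0],
```

Request:
servo_tool --moves '[[[0,0.018,0,1.3,0,-0.8,5],[0,0.018,0,1.3,0,-0.8,5],[0,0.018,0,1.3,0,-0.8,5],[0,0.018,0,1.3,0,-0.8,5],[0,0.018,0,1.3,0,-0.7,5],[0,0.018,0,1.3,0,-0.7,5],[0,0.018,0,1.3,0,-0.7,5],[0,0.018,0,1.3,0,-0.7,5],[0,0,0,0,0,0,5],[0,0,0,0,0,0,5],[0,0,0,0,0,0,5],[0,0,0,0,0,0,5]]]'

```text
time: 11.85
ee_pos: [0.3987, -0.1956, 0.287]
tcp_rot: [179.9, 24.4, 175.0]
wrist_force: [0.1, 0.6, -0.2]
opening: 0.0497
```

Run:
```python
from plan import *
import cv2
st()
for n in ("scene","side"):
    cv2.imwrite(f"pics/{n}9.png",cv2.resize(imaging.camera(n),(800,600),interpolation=cv2.INTER_CUBIC))
```

```text
11.85 [ 0.3987 -0.1956  0.287 ] [179.9  24.4 175. ] [-33.5 -30.3 -16.6  82.   11.5 -26.3] [ 0.14  0.59 -0.15] 0.049714776331488214
```

View pics/scene9.png

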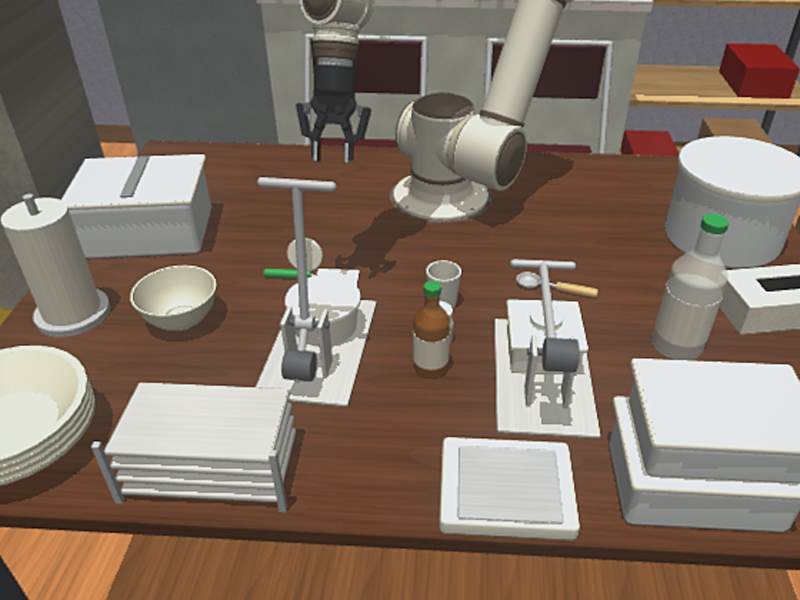

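View pics/side9.png

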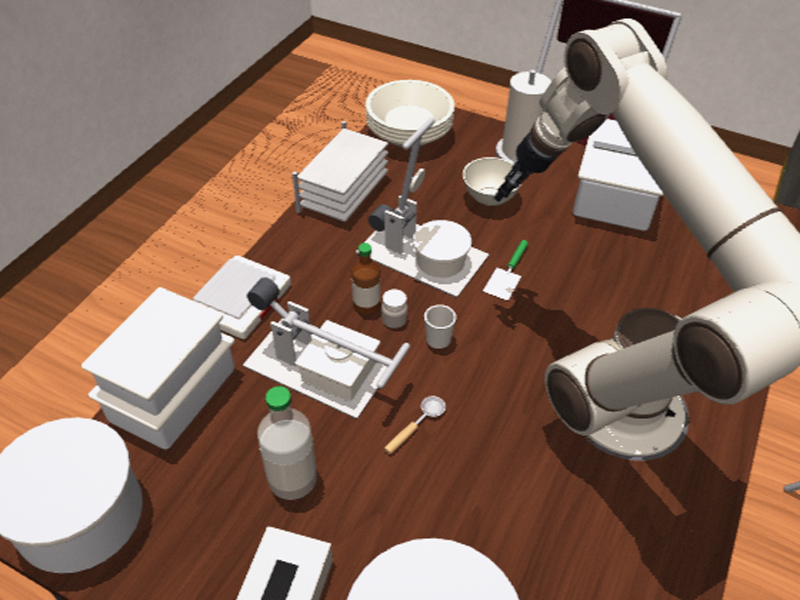

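The round arm stands raised on its back stop: its crossbar is at scene (297,185). The square arm is still down at (543,264), and the tubs and loose items look unmoved. I'll do one check that it holds still, then hand in.

Request:
servo_tool --moves '[[[0,0,0,0,0,-1,5],[0,0,0,0,0,0,5],[0,0,0,0,0,0,5],[0,0,0,0,0,0,5],[0,0,0,0,0,0,5],[0,0,0,0,0,0,5]]]'

```text
time: 12.45
ee_pos: [0.3951, -0.1951, 0.2968]
tcp_rot: [179.9, 24.4, 175.1]
wrist_force: [-0.4, 0.1, -0.1]
opening: 0.0498
```

Run:
```python
from plan import *
import cv2
old=cv2.imread("pics/scene9.png");a=cv2.resize(imaging.camera("scene"),(800,600),interpolation=cv2.INTER_CUBIC)
d=cv2.absdiff(a,old).max(2)>40
s0=cv2.imread("pics/scene0.png");d0=cv2.absdiff(a,s0).max(2)>40
print("since last: below gripper",d[165:].sum(),"| since start, jar/cup/square/bowl:",d0[250:450,400:620].sum(),d0[255:340,120:225].sum(),"spatula",d0[265:280,262:295].sum())
st();print(bot.job_done())
```

```text
since last: below gripper 26 | since start, jar/cup/square/bowl: 0 0 spatula 3
12.5 [ 0.395  -0.1951  0.2968] [179.9  24.4 175.1] [-33.8 -30.2 -15.4  83.2  11.6 -26.7] [ 0.38  0.16 -0.1 ] 0.050033185714543196
the job is handed in; nothing more can be done
None
```

The round tub's arm is raised and resting on its back stop, and I handed the job in at 12.5 s. I pushed its crossbar up with the part-open fingertips, one on each side of the arm tube and without gripping. It tipped past its balance point on its own, and I then moved the gripper clear.

**First attempt:** the fingers wedged against the bar at about 20 N, and then the bar slid to the very tips. I lowered it back onto its stop, pushed the fingers in deeper and lifted again. The second lift went cleanly, with about 4 N at most in the readings I took.

**Last checks:**
- **Round arm:** it held still over the final half second, with almost no force on the wrist, so the robot was touching nothing.
- **Square box's arm:** still down.
- **Loose items:** comparing the scene picture with the one from the start showed no change around the square press, amber bottle, jar, cup and mixing bowl. Only 3 pixels differed at the spatula handle.
- **By eye only:** the round tub, spoon and water bottle look unmoved in both views.

No check failed or disagreed.

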